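Clamp a tube off-cut in the lever jig

TASK

Get the round tube off-cut ready for welding: swing the jig's clamp lever up and right back, past upright, then lay the tube centred in the two vee rests and let go of it, and swing the lever down again until its rubber foot presses on the tube. Leave the angle off-cut and the table pin where they are.

Things in the scene. Friction and masses are not known exactly. Their poses are not given: they have to be found in the camera images.
- jig: Steel tube jig fixed to the table. Base plate 206 x 80 mm, 10 mm thick, from 66 mm in front (-x) to 140 mm behind the origin. Origin on the table, under the midpoint between the two vee rests. x: along the vees, from the lever's grip end to its hinge; y: across; z up. The lever swings in the plane y = 0.
- rest_mid (a point): Where the tube's centre lies when seated and centred: over the jig's origin, 42 mm above the table. Axes as the jig's; the tube's axis lies along x. The two 90 degree vee rests (14 mm long in x, 64 mm wide, 40 mm high, bottom of the vee 18 mm high) stand at x = -38 and +38 mm; between them is a free gap of 62 mm above the base plate.
- lever_hinge (a point): Centre of the lever's hinge, fixed in the jig at x = +105 mm, y = 0, 66 mm above the table. Axes as the jig's; the hinge axis is y.
- lever_grip (a point): Middle of the lever's black round grip (22 mm thick, 60 mm long along the lever), 195 mm from the hinge. x: along the lever to the hinge; y: hinge axis. Shut, it lies level, 66 mm above the table and 90 mm in front of the jig's origin, free at both sides and below. The lever's bar is 14 mm wide, 10 mm thick; its rubber foot is 105 mm from the hinge, 12 mm below the bar's centre line.
- clamp_lever (a joint): Angle of the lever in rad: 0 level (shut, empty jig), growing as the grip swings up and away over the hinge; pi/2 upright, stop at 2.0. Friction of 0.22 Nm (about 1.1 N at the grip) makes it stay where it is left. With the tube seated the foot meets the tube at about 0.04 and the lever goes no lower.
- tube_mid (a point): Centre of the loose dark steel tube off-cut, 34 mm round, 100 mm long, about 0.2 kg, to be held from outside; it lies on the table and can roll. y along its axis; its x and z turn as it rolls.
- angle_mid (a point): Centre of the loose L-shaped angle off-cut (40 x 80 x 40 mm, 4 mm thick), lying on the table, y along its length. Must stay where it is.
- pin_mid (a point): Centre of the loose grey table pin (stepped round pin, 27 mm thick at its foot, 48 mm high), standing upright on the table. Must stay where it is.
- tube: The same tube off-cut; origin on its outside, 17 mm from the axis (use its centre point for grasping).
Not all that is in view belongs to the job. Leave any orange look-alike of the tube alone.

How it is judged:
On the way, in this order (a step that is already met when the one before it is completed fails the run):
1. the lever is swung up and back (more than 1.5 rad) (value of joint clamp_lever above 1.5 rad), for 0.2 s.
2. the tube lies centred in both vee rests, let go, with the lever still up (more than 1.4 rad) (x of tube_mid in the frame of rest_mid between -0.015 and 0.015 m and y of tube_mid in the frame of rest_mid between -0.004 and 0.004 m and z of tube_mid in the frame of rest_mid between -0.004 and 0.004 m and angle between the y axis of tube_mid and the x axis of jig, either way round below 0.1 rad and contact force between the fingers and tube below 0.1 N and value of joint clamp_lever above 1.4 rad), for 0.2 s.
3. the lever is swung down on the tube (x of tube_mid in the frame of rest_mid between -0.015 and 0.015 m and y of tube_mid in the frame of rest_mid between -0.004 and 0.004 m and z of tube_mid in the frame of rest_mid between -0.004 and 0.004 m and angle between the y axis of tube_mid and the x axis of jig, either way round below 0.1 rad and value of joint clamp_lever below 0.065 rad), for 0.2 s.
At the end, for the whole second after the job is handed in: The tube lies at rest in both vee rests (centre within 15 mm along and 4 mm across and in height of the seated point, axis within 0.1 rad of the jig's), released, and the lever is down on it (joint below 0.065 rad) (all of step 3 and contact force between the fingers and tube below 0.1 N and linear speed of tube below 0.02 m/s); the robot touches nothing.
It fails at once if the angle off-cut is moved more than 30 mm (distance of angle_mid from where it was at the start of the episode above 0.03 m).
It fails at once if the table pin is moved more than 30 mm (distance of pin_mid from where it was at the start of the episode above 0.03 m).
It also fails if it takes over 72 s, if anything falls off the work surface, if the arm or the gripper's body presses on something with over 40 N, if the wrist force passes 120 N, or if a joint passes its speed limit or range.

ROBOT

A 6-joint arm with a two-finger parallel gripper is mounted at the origin on a cart in front of the work surface, level with it; the furniture and walls round the work are solid. World frame = base frame: x ahead of the robot, y to its left, z up, the work surface at z = 0. Lengths are in m, angles in rad, forces in N, time in s.
With the tool pointing down it reaches from about 0.35 to 0.8 m from the base axis. Payload 7.3 kg.
Tool frame: the origin (TCP) lies midway between the tips of the shut fingers; the grasp point (between the pads) lies 19 mm behind it; z points along the fingers, x is the direction in which the jaws open and shut, and the axes are right-handed (so a half turn about z gives the same grasp; the last joint's range is limited). The gripper opens to 85 mm and grips with 20 to 120 N. Pads are 22 mm wide; open, the fingers measure 114 mm over their backs; the gripper's body (76 mm by 85 mm) begins 54 mm behind the grasp point. The pads swing forward as they close: fully open they stand 13 mm farther back than shut.
Start: joints at [-1.287, 0.342, 1.524, -0, 1.275, -0.146], TCP at [0.219, -0.477, 0.231] pointing down, gripper open.
Joint ranges: [-2.53, 2.53], [-0.77, 2.02], [0.04, 2.7], [-1, 4.14], [0.28, 2.66], [-3.11, 3.11]. Speed limits (rad/s): [2.57, 2.57, 3.14, 3.14, 3.14, 3.14].

INTERFACE

Orientations are given as [roll, pitch, yaw] about the fixed x, y, z axes, in that order (R = Rz(yaw) Ry(pitch) Rx(roll)).
In Python, from station import manip gives the robot as it stands.
- The arm moves only by the shell command python3 -m pendant 'ROWS' [OPENING] [FORCE]. ROWS is JSON, a list of rows, each a list of 4 numbers: the shift along the world's x, y, z in units of 50 mm (1.0 is 50 mm), then the turn about the world's z in units of 10 degrees (1.0 is 10 degrees). A call has 1 to 5 rows; each row is the pose to reach, as a shift and turn from the pose commanded when the call began; what a row does not reach only later rows make up. A row lasts 1/8 s, in which the tool goes at most 62.5 mm and 10.7 degrees, less where a joint would pass 70% of its speed; a pose out of reach is approached as far as the arm can. A call with a gripper value outside its range is refused whole. OPENING is the opening in per cent of the stroke, from 0 (shut) to 100 (fully open), set as the call begins (- or left out, the last holds). The fingers move at their own pace and stop on an object; FORCE is the grip in N (left out, the last holds). Time passes only in rows, so rows that repeat a pose let the fingers close. It gives the time, the measured TCP pose, the force and the opening at its end, in the units of the state.
- manip.get_obs(): the state, without advancing time (a new reading comes with each control period).
- manip.grab_frame(name): name is "scene" or "side" or "wrist"; returns (picture, depth): 400x640x3 uint8, blue, green, red; 400x640 float32, m along the optical axis (not along the pixel's ray), 0 where there is no reading.
- manip.camera_info(name): a dict with "fx", "fy", "cx", "cy" (pixels), "xyz" and "rotation" of the camera in the world; the wrist camera has in their place "hand_eye" (4x4, takes a point from camera to tool coordinates, whose origin is the TCP and whose axes are the tool frame's). Camera axes: x right, y down, z forward; pixel columns grow to the right and rows downward; lengths in m; the calibration is good to about 2 mm. The wrist camera is an equidistant fisheye: a pixel r from the principal point sees the ray r / f radians off the axis. A picture is of the moment at which its call begins: read the wrist's pose just before it. camera_info takes no time and is no camera call.
- manip.hand_in(): hands the job in, once; it reports no verdict.
The state is a dict: "time": time; "joint_positions": joint angles; "qd": joint speeds; "joint_torque": joint torques, N m; "tcp_pos": TCP position; "ee_rot": TCP orientation; "force": force on the tool from outside, world axes, zero at the start; "wrist_torque": the same for the moment, N m; "grip_width": opening from 0.0 (shut) to 1.0 (fully open).
Only numpy, scipy, OpenCV 4.12 (cv2) and the standard library are available. Lean on these libraries where they do the work, as an engineer would, in place of code of your own. Each camera call takes 0.05 s, during which the arm holds its last target.

## Working session

There is one attempt and no reset: what is moved stays moved. The work goes in short steps, Python scripts to look and compute and a shell command to move; the robot and the scene stay as the last step left them, time stands still between calls to the robot, and variables do not carry over. Pictures are saved under pics/ and viewed, and the job is handed in when it is done.

```bash
ls; mkdir -p pics; python3 - <<'E'
from station import manip
import cv2,numpy as np
print(manip.get_obs())
for n in ["scene","side","wrist"]:
    p,d=manip.grab_frame(n); cv2.imwrite(f"pics/{n}0.png",p); np.savez(f"pics/{n}0.npz",p=p,d=d); print(n,manip.camera_info(n))
E
```

```text
pics
{'time': 0.0, 'joint_positions': array([-1.28700977e+00,  3.42724421e-01,  1.52501949e+00,  1.72891610e-06,
        1.27542120e+00, -1.45974123e-01]), 'qd': array([-1.94082256e-03,  9.65045728e-04,  2.21454949e-05,  2.96953749e-03,
       -2.70100494e-04,  3.82146854e-04]), 'joint_torque': array([ 6.05540281e-04, -4.33667278e+01, -2.46015894e+01, -1.16002975e-04,
        7.93276064e-03,  1.88774129e-05]), 'tcp_pos': array([ 0.21866038, -0.47684774,  0.23062423]), 'ee_rot': array([-3.14136229e+00,  1.55549766e-03, -1.14103597e+00]), 'force': array([-0.12952221, -0.57522913,  0.26444843]), 'wrist_torque': array([ 0.06631057,  0.03184959, -0.03330142]), 'grip_width': 1.0023859216857156}
scene {'fx': 481.66357372655716, 'fy': 481.66357372655716, 'cx': 316.07358468768734, 'cy': 202.36671021853178, 'xyz': array([-0.17384398, -0.48588571,  0.55232514]), 'rotation': array([-2.1042809 ,  0.0138942 , -1.00369136])}
side {'fx': 483.9840199503394, 'fy': 483.9840199503394, 'cx': 321.5811572655528, 'cy': 200.83262069544847, 'xyz': array([0.08017837, 0.53500896, 0.68961951]), 'rotation': array([-2.26943498e+00, -1.99132471e-03, -2.53210445e+00])}
wrist {'fx': 309.70691628693146, 'fy': 309.70691628693146, 'cx': 320.90934111303835, 'cy': 197.1770066188177, 'hand_eye': array([[ 9.99998821e-01,  1.44834397e-03, -5.10131739e-04,
        -2.75805935e-04],
       [-1.25554524e-03,  9.62469490e-01,  2.71387001e-01,
        -6.88169440e-02],
       [ 8.84047961e-04, -2.71386041e-01,  9.62470174e-01,
        -1.42797651e-01],
       [ 0.00000000e+00,  0.00000000e+00,  0.00000000e+00,
         1.00000000e+00]])}
```

View pics/scene0.png

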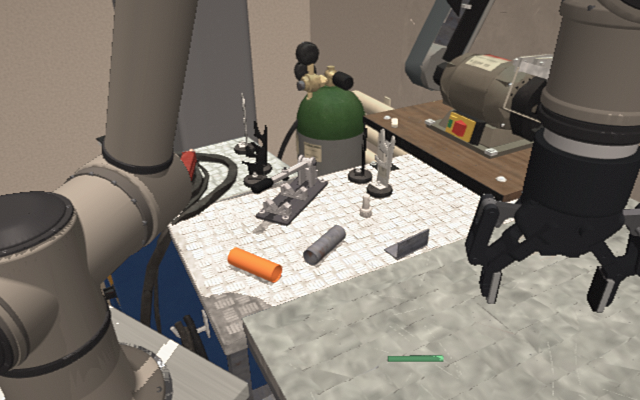

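View pics/side0.png

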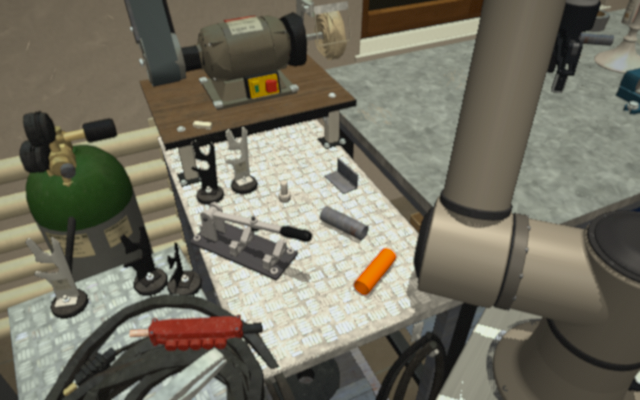

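View pics/wrist0.png

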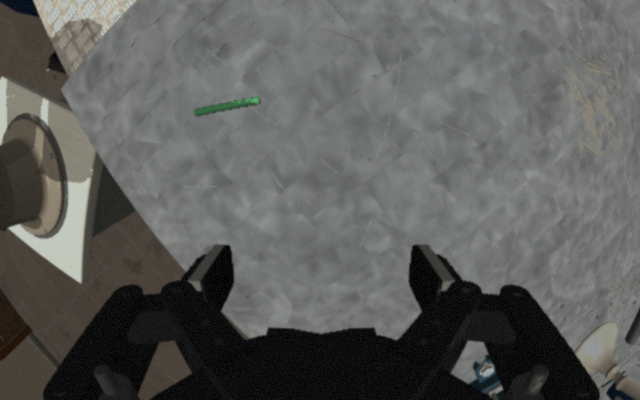

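The scene view shows the jig at about (293,200), the dark tube at (325,245), the orange decoy at (255,264), the pin at (366,207) and the angle at (408,243). The side view shows the lever grip at (295,233), the hinge near (205,215) and the tube at (344,222). Next I'll enlarge and measure.

```bash
cat > h.py <<'E'
import numpy as np, cv2
from scipy.spatial.transform import Rotation as R
from station import manip
def cloud(n,d):
    c=manip.camera_info(n); v,u=np.mgrid[:d.shape[0],:d.shape[1]]
    P=np.stack([(u-c['cx'])/c['fx']*d,(v-c['cy'])/c['fy']*d,d],-1)
    rot=np.array(c['rotation']); M=R.from_euler('xyz',rot).as_matrix()
    return P@M.T+c['xyz']
def proj(n,p):
    c=manip.camera_info(n); M=R.from_euler('xyz',c['rotation']).as_matrix()
    q=(np.atleast_2d(p)-c['xyz'])@M
    return np.c_[q[:,0]/q[:,2]*c['fx']+c['cx'],q[:,1]/q[:,2]*c['fy']+c['cy']]
E
python3 - <<'E'
from h import *
for n,(x0,y0,w,h) in {"scene":(220,140,220,150),"side":(180,130,230,170)}.items():
    z=np.load(f"pics/{n}0.npz"); p=z['p'];X=cloud(n,z['d'])
    c=cv2.resize(p[y0:y0+h,x0:x0+w],None,fx=3.4,fy=3.4,interpolation=cv2.INTER_CUBIC)
    for k in range(0,w,20): cv2.putText(c,str(x0+k),(int(k*3.4),8),0,.3,(0,0,255)); cv2.line(c,(int(k*3.4),10),(int(k*3.4),14),(0,0,255))
    for k in range(0,h,20): cv2.putText(c,str(y0+k),(0,int(k*3.4)),0,.3,(0,0,255))
    cv2.imwrite(f"pics/{n}0c.png",c)
    pts={"scene":[(325,245),(255,264),(366,213),(408,243),(262,185),(300,260),(350,240)],"side":[(344,222),(376,270),(284,195),(340,180),(295,233),(330,260),(250,170)]}[n]
    for q in pts: print(n,q,X[q[1],q[0]].round(4))
E
```

```text
scene (325, 245) [ 0.4467 -0.1017  0.0292]
scene (255, 264) [ 0.3328 -0.0274  0.0303]
scene (366, 213) [ 0.6097 -0.1033  0.013 ]
scene (408, 243) [ 0.5313 -0.2306  0.0301]
scene (262, 185) [0.4552 0.0455 0.1107]
scene (300, 260) [ 0.4152 -0.0659  0.0007]
scene (350, 240) [ 0.5202 -0.1146  0.0012]
side (344, 222) [ 0.4529 -0.0798  0.0315]
side (376, 270) [ 0.3349 -0.0033  0.034 ]
side (284, 195) [ 0.6154 -0.0903  0.0181]
side (340, 180) [ 0.5534 -0.2198  0.0053]
side (295, 233) [0.4642 0.0634 0.1072]
side (330, 260) [4.322e-01 1.000e-04 3.200e-03]
side (250, 170) [ 7.555e-01 -1.350e-01 -3.000e-04]
```

View pics/scene0c.png

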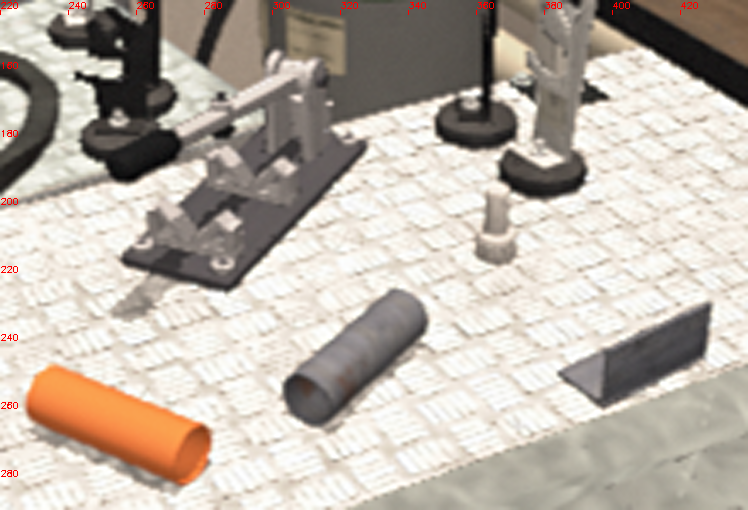

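View pics/side0c.png

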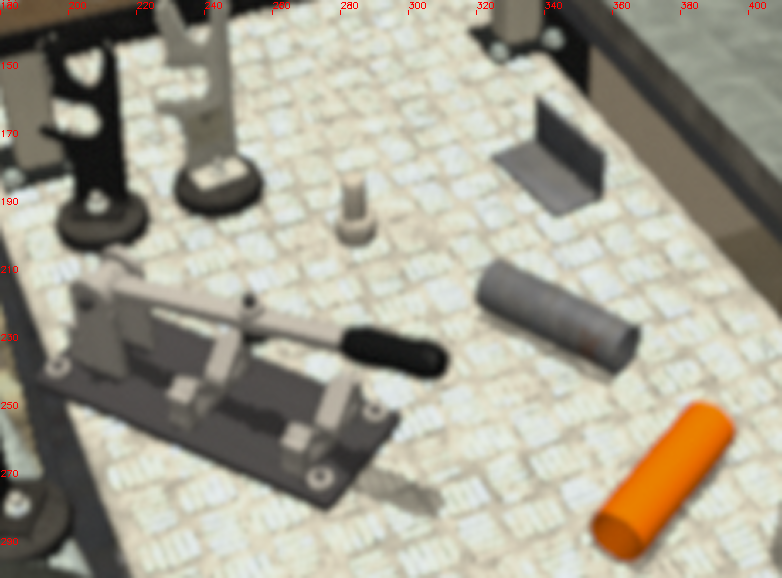

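```bash
cat > fit.py <<'E'
from h import *
from scipy.optimize import least_squares
obs={"scene":([(255.9,215.9),(287,224.7),(328.2,182)],[(-66,40),(-66,-40),(140,-40)]),
"side":([(297.6,252),(276.2,279.4),(191.2,240.3)],[(-66,-40),(-66,40),(140,40)])}
def W(p,q):
    q=np.array(q,float)/1000; c,s=np.cos(p[2]),np.sin(p[2])
    return np.c_[p[0]+c*q[:,0]-s*q[:,1],p[1]+s*q[:,0]+c*q[:,1],np.full(len(q),.01)]
def f(p,ns=("scene","side")): return np.concatenate([(proj(n,W(p,obs[n][1]))-obs[n][0]).ravel() for n in ns])
for ns in (("scene",),("side",),("scene","side")):
    r=least_squares(f,[.52,.09,.5],args=(ns,)); print(ns,r.x.round(4),np.degrees(r.x[2]).round(2),r.fun.round(1))
# tube
pts=[]
for n,(a,b) in {"scene":((305,225),(348,268)),"side":((318,205),(372,242))}.items():
    z=np.load(f"pics/{n}0.npz"); X=cloud(n,z['d'])[a[1]:b[1],a[0]:b[0]].reshape(-1,3)
    k=(X[:,2]>.012)&(X[:,2]<.045); Q=X[k]; pts.append(Q)
    m=Q.mean(0); w,v=np.linalg.eigh(np.cov((Q-m)[:,:2].T)); d=v[:,1]; t=(Q-m)[:,:2]@d
    print(n,k.sum(),m.round(4),np.degrees(np.arctan2(*d[::-1])).round(1),t.min(),t.max(), Q[:,2].max())
def g(p,Q):
    d=np.array([np.cos(p[2]),np.sin(p[2])]); off=(Q[:,:2]-p[:2])@np.array([-d[1],d[0]])
    return np.hypot(off,Q[:,2]-.017)-.017
for Q in pts+[np.vstack(pts)]:
    r=least_squares(lambda p:np.r_[g(p,Q),0],[.45,-.09,.5],loss='soft_l1',f_scale=.002); 
    p=r.x; d=np.array([np.cos(p[2]),np.sin(p[2])]); t=Q[:,:2]@d; c=p[:2]+d*((np.percentile(t,1)+np.percentile(t,99))/2-p[:2]@d)
    print(c.round(4),np.degrees(p[2]).round(2),np.percentile(t,99)-np.percentile(t,1),np.abs(r.fun).mean())
E
python3 fit.py
```

```text
('scene',) [0.5512 0.063  0.1245] 7.13 [-1.3  0.3  0.9 -0.1  0.5 -0.5]
('side',) [0.5518 0.0681 0.0873] 5.0 [ 1.5  0.1 -0.3  0.1 -1.2 -0.5]
('scene', 'side') [0.5529 0.066  0.1037] 5.94 [-2.3 -0.8 -0.7 -0.8  0.8 -0.7  1.7 -1.3  0.6 -1.1 -1.4 -0.5]
scene 688 [ 0.4597 -0.0983  0.0273] 176.4 -0.05576350039121286 0.04780619363411203 0.03618557452697402
side 733 [ 0.4592 -0.0833  0.0277] -180.0 -0.053791321629104306 0.04962205027490308 0.03712291142215085
[ 0.4627 -0.0909] -1.38 0.09918308918489421 0.000901336265096555
[ 0.4611 -0.0914] -2.42 0.09893783733129813 0.001130447334920643
[ 0.462  -0.0912] -1.88 0.09985249110512989 0.0010399029052592928
```

```bash
python3 - <<'E'
from h import *
S={}
for n in ("scene","side"):
    z=np.load(f"pics/{n}0.npz"); X=cloud(n,z['d'])
    for q in {"scene":[(380,188),(383,140),(360,175),(364,135),(262,140),(256,180),(246,150),(330,100)],"side":[(207,190),(205,150),(243,180),(238,140),(150,280),(180,280),(180,250),(70,300),(60,260)]}[n]: print(n,q,X[q[1],q[0]].round(3))
    # grip: dark pts, high z, near
    p=z['p'].max(-1); k=(X[...,2]>.07)&(X[...,2]<.16)&(p<70)&(abs(X[...,0]-.465)<.08)&(abs(X[...,1]-.057)<.06)
    Q=X[k]; print(n,k.sum(),Q.mean(0).round(4),Q.min(0).round(3),Q.max(0).round(3))
    P=X[(X[...,2]>.05)&(X[...,2]<.16)&(X[...,0]>.4)&(X[...,0]<.74)&(abs(X[...,1]-.07)<.06)]
    xs=P[:,0]
    for a in np.arange(.42,.72,.03):
        m=(xs>=a)&(xs<a+.03); 
        if m.any(): print(round(a+.015,3),m.sum(),P[m][:,1].mean().round(4),P[m][:,2].max().round(4))
E
```

```text
scene (380, 188) [ 0.711 -0.086  0.021]
scene (383, 140) [ 0.74  -0.073  0.125]
scene (360, 175) [ 0.749 -0.015  0.018]
scene (364, 135) [ 0.768 -0.011  0.114]
scene (262, 140) [0.684 0.227 0.08 ]
scene (256, 180) [0.605 0.19  0.014]
scene (246, 150) [0.611 0.217 0.084]
scene (330, 100) [0.887 0.153 0.136]
scene 210 [0.4621 0.051  0.1056] [0.439 0.043 0.092] [0.497 0.065 0.114]
0.435 79 0.0514 0.114
0.465 104 0.0498 0.1144
0.495 65 0.0532 0.1084
0.525 59 0.0599 0.0974
0.555 97 0.0625 0.1013
0.585 46 0.066 0.0865
0.615 45 0.0696 0.0814
0.645 142 0.073 0.0816
0.675 58 0.0683 0.081
side (207, 190) [ 0.761 -0.002  0.023]
side (205, 150) [ 0.908 -0.136 -0.003]
side (243, 180) [ 0.719 -0.073  0.024]
side (238, 140) [ 0.866 -0.214  0.002]
side (150, 280) [0.664 0.238 0.017]
side (180, 280) [0.619 0.207 0.018]
side (180, 250) [ 0.696  0.143 -0.005]
side (70, 300) [0.74  0.348 0.019]
side (60, 260) [0.743 0.333 0.104]
side 280 [0.4636 0.0633 0.1067] [0.437 0.052 0.094] [0.494 0.071 0.116]
0.435 109 0.0582 0.1159
0.465 181 0.0626 0.1146
0.495 140 0.0648 0.1097
0.525 119 0.0667 0.099
0.555 161 0.0711 0.1019
0.585 112 0.0733 0.0874
0.615 104 0.0771 0.0833
0.645 279 0.0841 0.0827
0.675 74 0.0846 0.0817
```

```bash
python3 -m pendant '[[0.5,1.1,0,-0.5],[1.0,2.2,0,-1],[1.5,3.2,0,-1.5],[2,4.3,0,-1.9],[2.5,5.4,0,-1.9]]' 100 20
```

```text
time: 0.78
tcp_pos: [0.3442, -0.2055, 0.2313]
ee_rot: [-3.141, -0.0, -1.474]
force: [0.7, -1.3, 0.4]
grip_width: 1.001
```

```bash
python3 -m pendant '[[0.5,1.1,0,0],[1.0,2.2,0,0],[1.5,3.3,0,0],[2,4.4,0,0],[2.44,5.28,0,0]]'; python3 -m pendant '[[0,0,0,0]]'; python3 - <<'E'
from h import *
o=manip.get_obs(); print(o['tcp_pos'],o['ee_rot'],o['joint_positions'].round(2))
p,d=manip.grab_frame("wrist"); cv2.imwrite("pics/wrist1.png",p); np.savez("pics/wrist1.npz",p=p,d=d,t=o['tcp_pos'],r=o['ee_rot'])
E
```

```text
time: 1.4
tcp_pos: [0.4662, 0.059, 0.2312]
ee_rot: [3.142, -0.0, -1.471]
force: [2.0, -0.3, 0.1]
grip_width: 1.0
time: 1.52
tcp_pos: [0.4664, 0.0595, 0.2309]
ee_rot: [3.141, 0.0, -1.468]
force: [0.7, -1.1, 0.2]
grip_width: 1.003
[0.46637443 0.05946469 0.23087032] [ 3.14122679e+00  4.56705930e-04 -1.46790326e+00] [-0.04  0.24  1.67  0.    1.23  1.43]
```

View pics/wrist1.png

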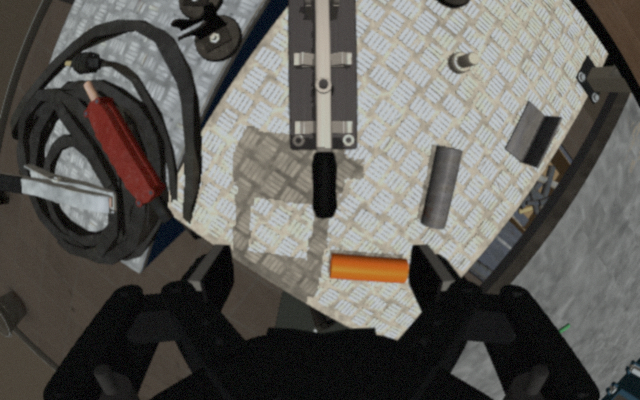

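The wrist view is well aligned. It shows the grip at (325,183), the plate front edge at row 147 between columns 290 and 356, and the tube at (441,187). I'll use an enlarged crop to refine the jig pose.

```bash
cat >> h.py <<'E'
def wT(t,r):
    T=np.eye(4);T[:3,:3]=R.from_euler('xyz',r).as_matrix();T[:3,3]=t
    return T@manip.camera_info("wrist")['hand_eye']
def wproj(p,t,r):
    c=manip.camera_info("wrist");T=wT(t,r);q=(np.atleast_2d(p)-T[:3,3])@T[:3,:3]
    rho=np.hypot(q[:,0],q[:,1]);th=np.arctan2(rho,q[:,2]);return np.c_[c['cx']+c['fx']*th*q[:,0]/rho,c['cy']+c['fy']*th*q[:,1]/rho]
def wray(u,v,t,r,z):
    c=manip.camera_info("wrist");T=wT(t,r);x=(u-c['cx'])/c['fx'];y=(v-c['cy'])/c['fy'];th=np.hypot(x,y)
    k=np.sin(th)/th if th>0 else 1;d=T[:3,:3]@np.array([x*k,y*k,np.cos(th)])
    return T[:3,3]+d*(z-T[2,3])/d[2]
def crop(p,x0,y0,w,h,f,name,st=10):
    c=cv2.resize(p[y0:y0+h,x0:x0+w],None,fx=f,fy=f,interpolation=cv2.INTER_CUBIC)
    for k in range(0,w,st): cv2.putText(c,str(x0+k),(int(k*f),8),0,.3,(0,0,255)); cv2.line(c,(int(k*f),10),(int(k*f),14),(0,0,255))
    for k in range(0,h,st): cv2.putText(c,str(y0+k),(0,int(k*f)+3),0,.3,(0,0,255))
    cv2.imwrite(name,c)
E
python3 - <<'E'
from h import *
z=np.load("pics/wrist1.npz"); crop(z['p'],270,0,110,100,5.5,"pics/w1a.png");crop(z['p'],270,80,110,100,5.5,"pics/w1a2.png"); crop(z['p'],400,110,110,140,4,"pics/w1b.png")
E
```

```text
(no output)
```

View pics/w1a.png

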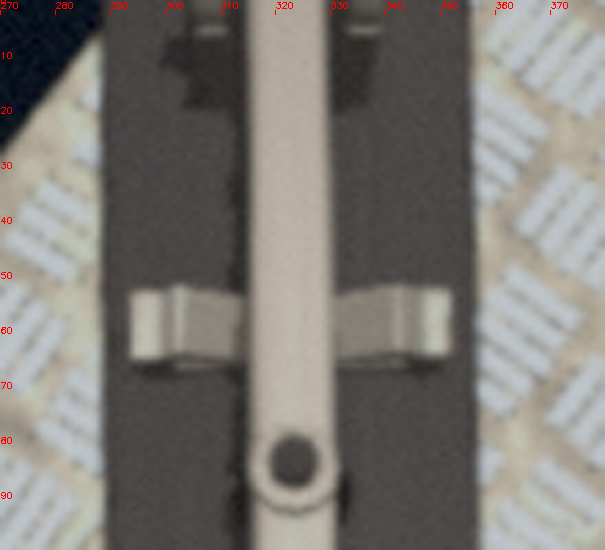

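View pics/w1a2.png

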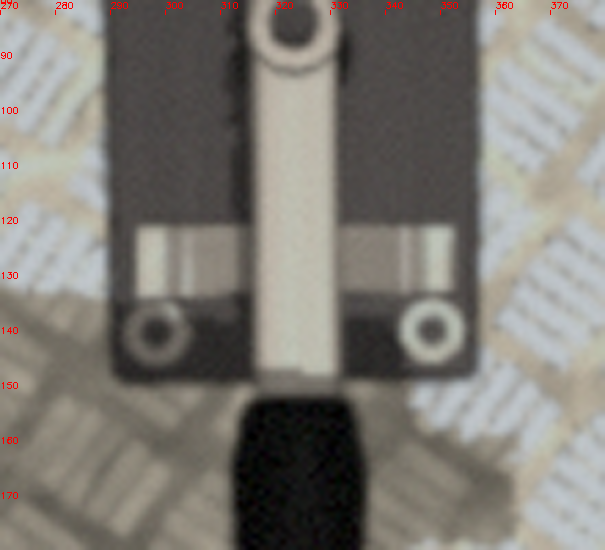

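View pics/w1b.png

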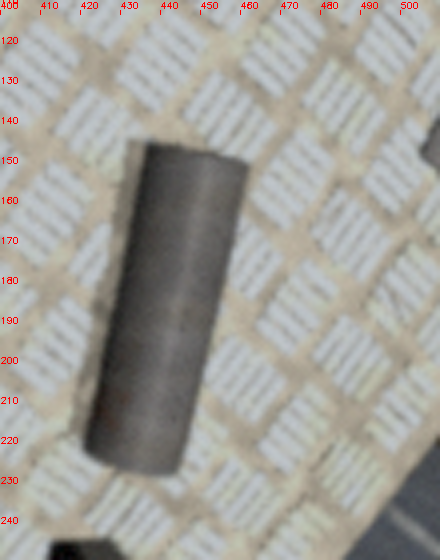

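```bash
python3 - <<'E'
from h import *
from scipy.optimize import least_squares
z=np.load("pics/wrist1.npz");t,r=z['t'],z['r']
A=[((290.5,149.5),(-66,40,10)),((357,149),(-66,-40,10)),((294.5,121),(-31,32,40)),((294.5,134),(-45,32,40)),((352.5,121),(-31,-32,40)),((352.5,133.5),(-45,-32,40)),
((293.5,53),(45,32,40)),((293.5,65.5),(31,32,40)),((352,52.5),(45,-32,40)),((352,65.5),(31,-32,40))]
uv=np.array([a[0] for a in A]);q=np.array([a[1] for a in A])/1000
def W(p): c,s=np.cos(p[2]),np.sin(p[2]);return np.c_[p[0]+c*q[:,0]-s*q[:,1],p[1]+s*q[:,0]+c*q[:,1],q[:,2]]
s=least_squares(lambda p:(wproj(W(p),t,r)-uv).ravel(),[.552,.066,.1]);print(s.x,np.degrees(s.x[2]),s.fun.reshape(-1,2).round(1).tolist())
for uvq,zz in (((325,183),.105),((324.,152),.105),((323.5,84),.09),((447,146.5),.03),((430,227),.03)): print(uvq,wray(*uvq,t,r,zz))
E
```

```text
[0.55580059 0.06692437 0.11423754] 6.545328690364702 [[-0.8, 1.0], [0.3, 0.9], [-0.9, 0.7], [-0.7, 0.6], [0.9, 0.2], [0.8, 0.6], [-0.9, -0.9], [-0.8, -0.8], [0.9, -0.9], [1.1, -1.3]]
(325, 183) [0.47263394 0.0569295  0.105     ]
(324.0, 152) [0.50018674 0.06076355 0.105     ]
(323.5, 84) [0.56041765 0.06744441 0.09      ]
(447, 146.5) [ 0.51507387 -0.0837752   0.03      ]
(430, 227) [ 0.41396131 -0.08167549  0.03      ]
```

```bash
python3 -m pendant '[[0.04,-0.03,-0.8,0.04],[0.04,-0.03,-1.6,0.04],[0.04,-0.03,-2.4,0.04],[0.04,-0.03,-2.96,0.04],[0.04,-0.03,-2.96,0.04]]' 100 20; python3 - <<'E'
from h import *
o=manip.get_obs(); print(o['tcp_pos'],o['ee_rot'])
p,d=manip.grab_frame("wrist"); cv2.imwrite("pics/wrist2.png",p)
p,d=manip.grab_frame("side"); crop(p,180,130,230,170,3.4,"pics/side2.png",20)
E
```

```text
time: 2.2
tcp_pos: [0.466, 0.0541, 0.0819]
ee_rot: [3.137, 0.0, -1.467]
force: [-0.3, 0.9, 0.1]
grip_width: 0.995
[0.46598694 0.05409266 0.08186683] [ 3.13669608e+00  4.10679442e-04 -1.46730127e+00]
```

View pics/wrist2.png

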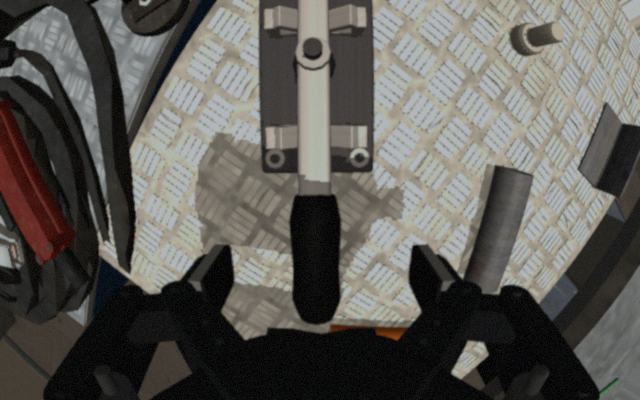

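View pics/side2.png

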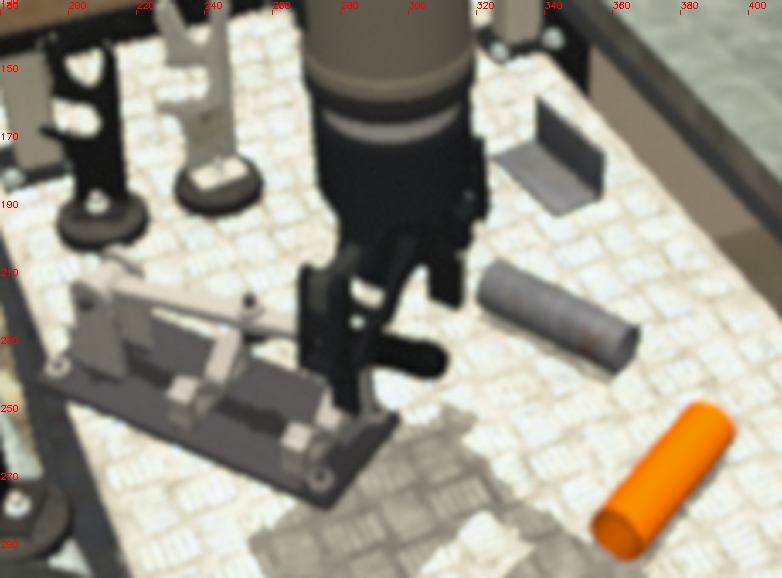

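The open fingers straddle the grip: the grip is at (316,258) and the finger pads are at columns 220 and 425. Closing now.

```bash
python3 -m pendant '[[0,0,0,0],[0,0,0,0],[0,0,0,0],[0,0,0,0],[0,0,0,0]]' 0 25;python3 -m pendant '[[0,0,0,0],[0,0,0,0],[0,0,0,0]]'; python3 - <<'E'
from h import *
o=manip.get_obs(); print(o['tcp_pos'],o['ee_rot'],o['grip_width'],o['force'])
J=np.array([.5545,.0665]);a=np.radians(6.3);c,s=np.cos(a),np.sin(a)
g=o['tcp_pos']; v=np.array([g[0]-J[0],g[1]-J[1]]); gx=(c*v[0]+s*v[1])*1000; gy=(-s*v[0]+c*v[1])*1000; gz=g[2]*1000+19
L=np.hypot(105-gx,gz-66);th=np.arctan2(gz-66,105-gx);print(gx,gy,gz,L,th)
for q in np.r_[th,.35,.5,.65,.8,.95,1.1,1.25,1.4,1.55,1.7,1.8,1.85]:
    dx=105-L*np.cos(q)-gx; dz=66+L*np.sin(q)-gz
    print(round(q,2),(np.array([c*dx,s*dx,dz])/50).round(2))
E
```

```text
time: 2.92
tcp_pos: [0.4677, 0.0566, 0.0834]
ee_rot: [-3.141, 0.002, -1.466]
force: [-0.7, 7.8, 0.9]
grip_width: 0.242
time: 3.3
tcp_pos: [0.4677, 0.0566, 0.0834]
ee_rot: [-3.141, 0.002, -1.466]
force: [0.3, 6.6, 0.3]
grip_width: 0.244
[0.46765408 0.05661692 0.08337422] [-3.14143667e+00  1.88443949e-03 -1.46568271e+00] 0.2437172076530745 [0.33160603 6.63300045 0.25394373]
-87.40596434075495 -0.29341639719751567 102.37422470648887 195.81404274692358 0.1868442706234587
0.19 [-0. -0.  0.]
0.35 [0.17 0.02 0.62]
0.5 [0.41 0.05 1.15]
0.65 [0.73 0.08 1.64]
0.8 [1.11 0.12 2.08]
0.95 [1.56 0.17 2.46]
1.1 [2.06 0.23 2.76]
1.25 [2.6  0.29 2.99]
1.4 [3.16 0.35 3.13]
1.55 [3.74 0.41 3.19]
1.7 [4.33 0.48 3.16]
1.8 [4.71 0.52 3.09]
1.85 [4.9  0.54 3.04]
```

Gripped: the opening of 0.244 is about 21 mm, and L = 195.8 mm agrees with the nominal 195. Now I'll swing along the arc.

```bash
python3 -m pendant '[[0.08,0.03,0.3,0],[0.17,0.04,0.62,0],[0.29,0.05,0.9,0],[0.41,0.07,1.15,0],[0.41,0.07,1.15,0]]'
```

```text
time: 3.92
tcp_pos: [0.488, 0.059, 0.141]
ee_rot: [3.141, 0.0, -1.465]
force: [-1.8, 0.6, -0.2]
grip_width: 0.248
```

```bash
python3 -m pendant '[[0.32,0.03,0.49,0],[0.7,0.07,0.93,0],[1.15,0.12,1.31,0],[1.65,0.18,1.61,0],[1.65,0.18,1.61,0]]'
```

```text
time: 4.55
tcp_pos: [0.5716, 0.0686, 0.2216]
ee_rot: [-3.14, 0.001, -1.465]
force: [-2.0, 4.2, 3.7]
grip_width: 0.25
```

```bash
python3 -m pendant '[[0.54,0.07,0.23,0],[1.1,0.13,0.37,0],[1.68,0.2,0.43,0],[2.27,0.27,0.4,0],[2.65,0.31,0.33,0]]'; python3 -m pendant '[[0,0,0,0],[0,0,0,0]]';python3 - <<'E'
from h import *
p,d=manip.grab_frame("side"); crop(p,150,60,230,170,3.4,"pics/side3.png",20)
E
```

```text
time: 5.18
tcp_pos: [0.7042, 0.0833, 0.2374]
ee_rot: [-3.14, -0.001, -1.466]
force: [-0.2, -0.3, -0.2]
grip_width: 0.051
time: 5.42
tcp_pos: [0.7025, 0.0829, 0.2372]
ee_rot: [3.14, -0.0, -1.466]
force: [0.2, -0.1, -0.2]
grip_width: 0.004
```

View pics/side3.png

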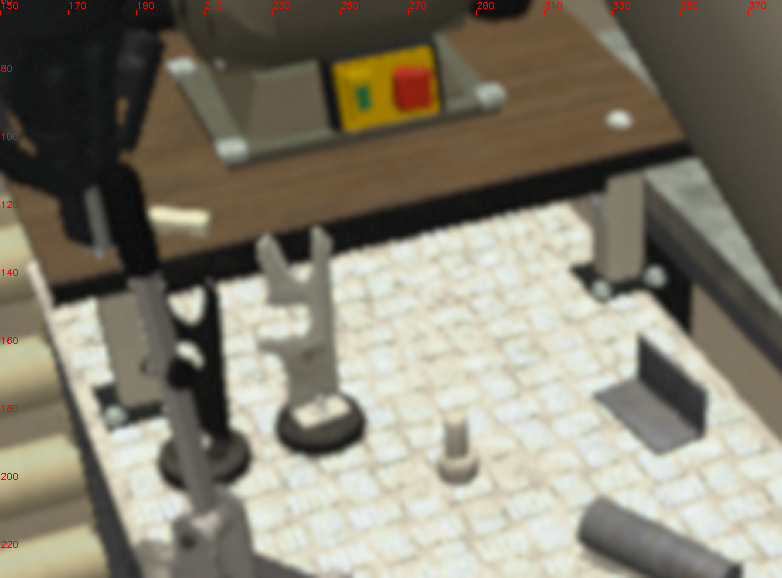

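The grip slipped out near the top. The shut fingers are now just behind the grip, and the lever is nearly upright. I'll measure its angle.

```bash
python3 - <<'E'
from h import *
J=np.array([.5545,.0665]);a=np.radians(6.3);c,s=np.cos(a),np.sin(a)
for n in ("scene","side"):
    p,d=manip.grab_frame(n); np.savez(f"pics/{n}4.npz",p=p,d=d); X=cloud(n,d); X=X[(d>0)]
    v=X[:,:2]-J; jx=(v@[c,s])*1000; jy=(v@[-s,c])*1000; z=X[:,2]*1000
    k=(abs(jx-105)<90)&(abs(jy)<14)&(z>100)&(z<320)
    for h in range(100,320,15):
        m=k&(z>=h)&(z<h+15)
        if m.any(): print(n,h+7,m.sum(),jx[m].min().round(),np.median(jx[m]).round(),jx[m].max().round(),jy[m].mean().round())
p=np.load("pics/scene4.npz")['p']; crop(p,230,40,150,160,3.7,"pics/scene4.png")
E
```

```text
scene 107 45 102.0 105.0 116.0 -1.0
scene 122 43 103.0 107.0 114.0 -1.0
scene 137 44 103.0 109.0 115.0 -1.0
scene 152 45 106.0 110.0 116.0 -0.0
scene 167 58 101.0 105.0 132.0 -2.0
scene 182 56 100.0 111.0 124.0 -0.0
scene 197 45 106.0 113.0 116.0 0.0
scene 212 57 109.0 114.0 123.0 -1.0
scene 227 46 109.0 115.0 123.0 -2.0
scene 242 101 107.0 114.0 158.0 -4.0
scene 257 124 108.0 118.0 154.0 -5.0
scene 272 116 110.0 119.0 155.0 -5.0
scene 287 135 111.0 135.0 159.0 -2.0
scene 302 92 129.0 136.0 167.0 1.0
scene 317 56 128.0 133.0 142.0 1.0
side 107 53 102.0 104.0 112.0 4.0
side 122 54 103.0 106.0 113.0 4.0
side 137 58 104.0 106.0 115.0 4.0
side 152 59 104.0 108.0 116.0 4.0
side 167 82 100.0 104.0 129.0 5.0
side 182 94 100.0 109.0 125.0 4.0
side 197 67 108.0 111.0 120.0 4.0
side 212 67 109.0 112.0 122.0 4.0
side 227 56 107.0 113.0 121.0 5.0
side 242 144 106.0 116.0 154.0 7.0
side 257 189 107.0 120.0 155.0 7.0
side 272 167 109.0 119.0 155.0 8.0
side 287 226 108.0 126.0 156.0 4.0
side 302 95 129.0 134.0 156.0 -1.0
side 317 68 127.0 131.0 139.0 -2.0
```

View pics/scene4.png

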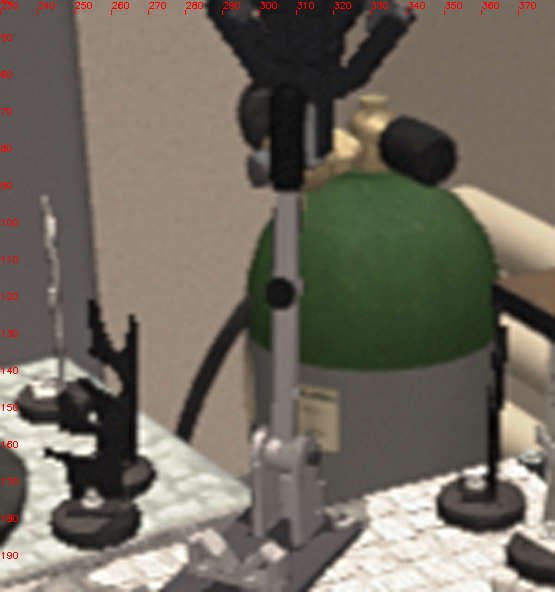

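The lever stands just past upright, at about 1.65 rad by depth (the bar slopes about 0.08 back), which is beyond 1.5. I'll retreat upward and go to the tube.

```bash
python3 -m pendant '[[0,0,0.7,0],[0,0,1.4,0],[0,0,2.0,0],[0,0,2.0,0]]'; python3 -m pendant '[[-0.9,-0.65,0,-0.3],[-1.8,-1.3,0,-0.75],[-2.7,-1.95,-0.5,-0.75],[-3.6,-2.6,-1,-0.75],[-4.5,-3.26,-2,-0.75]]' 100; python3 -m pendant '[[-0.29,-0.21,-1.0,0],[-0.29,-0.21,-2.0,0],[-0.29,-0.21,-2.0,0],[-0.29,-0.21,-2.0,0]]';python3 - <<'E'
from h import *
o=manip.get_obs(); print(o['tcp_pos'],o['ee_rot'])
p,d=manip.grab_frame("wrist"); cv2.imwrite("pics/wrist5.png",p); np.savez("pics/wrist5.npz",p=p,t=o['tcp_pos'],r=o['ee_rot'])
p,d=manip.grab_frame("side"); cv2.imwrite("pics/side5.png",p)
E
```

```text
time: 6.08
tcp_pos: [0.7037, 0.0832, 0.3414]
ee_rot: [-3.135, -0.001, -1.466]
force: [-0.5, -0.5, -0.5]
grip_width: 0.003
time: 6.7
tcp_pos: [0.4835, -0.0751, 0.2453]
ee_rot: [-3.14, -0.001, -1.597]
force: [0.8, -0.8, -0.8]
grip_width: 0.998
time: 7.2
tcp_pos: [0.4719, -0.0849, 0.1473]
ee_rot: [-3.14, -0.001, -1.596]
force: [0.5, -0.4, 0.4]
grip_width: 0.999
[ 0.47187543 -0.08485002  0.14732003] [-3.14012940e+00 -5.81747130e-04 -1.59624201e+00]
```

View pics/wrist5.png

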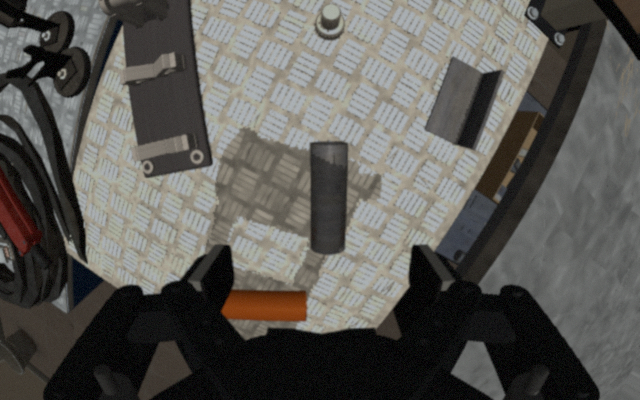

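View pics/side5.png

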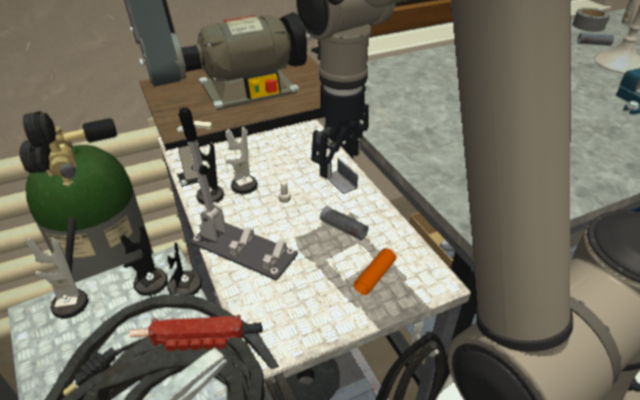

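```bash
python3 - <<'E'
from h import *
z=np.load("pics/wrist5.npz");t,r=z['t'],z['r']; crop(z['p'],290,120,80,150,4,"pics/w5c.png")
for zz in (.017,.034):
  a,b=wray(329,142,t,r,zz),wray(328,252.5,t,r,zz); m=(a+b)/2; print(a,b,m,np.linalg.norm(a-b),(m-t)/.05,np.degrees(np.arctan2(a[1]-b[1],a[0]-b[0])),np.degrees(r[2]))
E
```

```text
[ 0.51399421 -0.09268265  0.017     ] [ 0.40742459 -0.08988941  0.017     ] [ 0.4607094  -0.09128603  0.017     ] 0.1066062205506174 [-0.22332064 -0.12872025 -2.60640068] -1.5014077382264892 -91.45793008038567
[ 0.51563354 -0.09228072  0.034     ] [ 0.41569482 -0.08966127  0.034     ] [ 0.46566418 -0.09097099  0.034     ] 0.09997305098187352 [-0.12422504 -0.12241957 -2.26640068] -1.5014077382264879 -91.45793008038567
```

View pics/w5c.png

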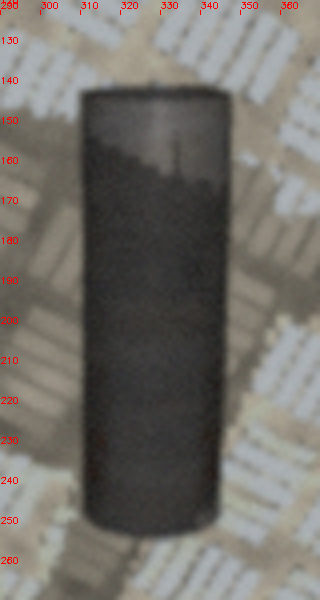

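```bash
python3 -m pendant '[[-0.16,-0.12,-0.8,0],[-0.16,-0.12,-1.6,0],[-0.16,-0.12,-2.4,0],[-0.16,-0.12,-2.7,0],[-0.16,-0.12,-2.88,0]]' 100 30; python3 -m pendant '[[0,0,0,0],[0,0,0,0]]';python3 - <<'E'
from h import *
o=manip.get_obs(); print(o['tcp_pos'],o['ee_rot'])
p,d=manip.grab_frame("wrist"); cv2.imwrite("pics/wrist6.png",p)
E
```

```text
time: 7.92
tcp_pos: [0.4643, -0.091, 0.0025]
ee_rot: [-3.14, -0.001, -1.596]
force: [0.4, -0.1, -0.1]
grip_width: 1.005
time: 8.18
tcp_pos: [0.4641, -0.091, 0.0031]
ee_rot: [-3.14, -0.001, -1.596]
force: [0.5, 0.0, 0.5]
grip_width: 0.992
[ 0.46408412 -0.09099474  0.0031103 ] [-3.13960475e+00 -7.82359395e-04 -1.59630088e+00]
```

View pics/wrist6.png

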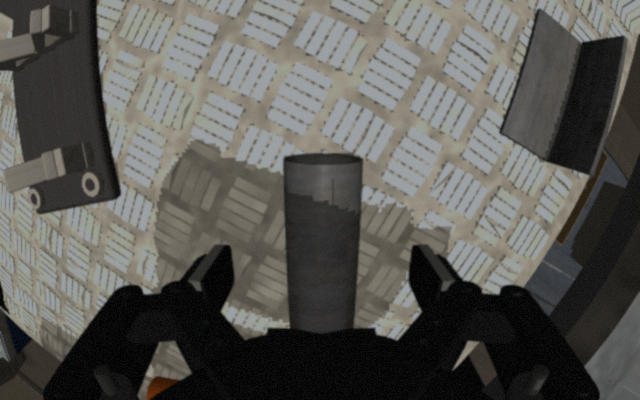

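The tube at (322,240) lies centred between the pads. Closing at 45 N, then lifting.

```bash
python3 -m pendant '[[0,0,0,0],[0,0,0,0],[0,0,0,0],[0,0,0,0],[0,0,0,0]]' 0 45; python3 -m pendant '[[0,0,0,0],[0,0,0,0]]'; python3 -m pendant '[[0,0,0.5,0],[0,0,1.2,0],[0,0,2,0],[0,0,2,0],[0,0,2,0]]'; python3 - <<'E'
from h import *
o=manip.get_obs(); print(o['tcp_pos'],o['ee_rot'],o['grip_width'])
p,d=manip.grab_frame("wrist"); cv2.imwrite("pics/wrist7.png",p); np.savez("pics/wrist7.npz",p=p,d=d,t=o['tcp_pos'],r=o['ee_rot'])
p,d=manip.grab_frame("side"); crop(p,180,130,230,170,3.4,"pics/side7.png",20); np.savez("pics/side7.npz",p=p,d=d)
p,d=manip.grab_frame("scene"); crop(p,220,100,230,170,3.4,"pics/scene7.png",20); np.savez("pics/scene7.npz",p=p,d=d)
E
```

```text
time: 8.85
tcp_pos: [0.4634, -0.0908, 0.0025]
ee_rot: [-3.141, -0.0, -1.597]
force: [-0.2, 1.3, 5.3]
grip_width: 0.377
time: 9.1
tcp_pos: [0.4634, -0.0907, 0.0025]
ee_rot: [-3.141, -0.0, -1.597]
force: [-0.3, 1.0, 5.4]
grip_width: 0.372
time: 9.72
tcp_pos: [0.4625, -0.0905, 0.1011]
ee_rot: [3.14, 0.0, -1.597]
force: [-0.2, 0.1, -3.1]
grip_width: 0.375
[ 0.46245859 -0.09052841  0.10111645] [ 3.13989290e+00  4.50515066e-04 -1.59655028e+00] 0.3754604239418799
```

View pics/wrist7.png

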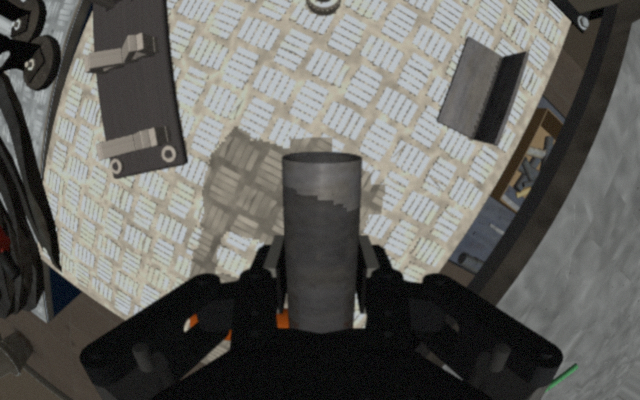

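View pics/scene7.png

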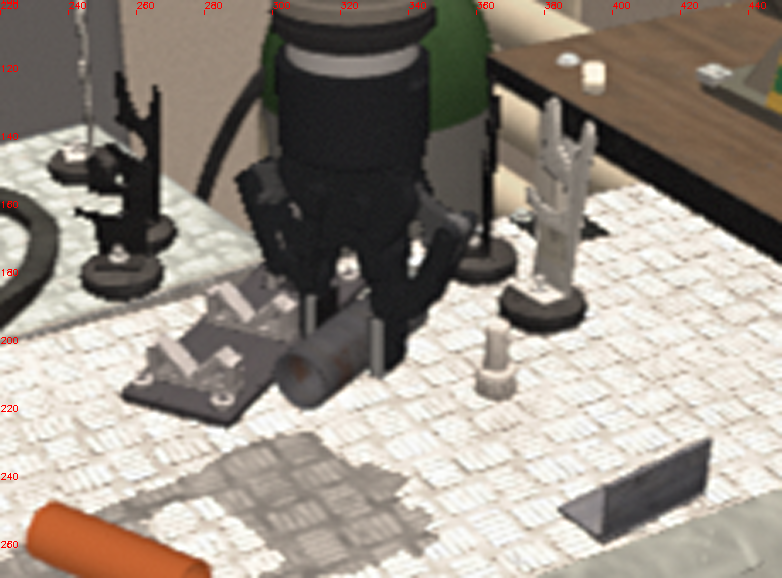

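```bash
python3 - <<'E'
from h import *
z=np.load("pics/wrist7.npz");t,r=z['t'],z['r']; crop(z['p'],270,130,110,60,6,"pics/w7c.png")
zc=t[2]+.0145
for v,zz in ((152.5,zc-.017),(156,zc),(160,zc+.017)):
  print(v,wray(322,v,t,r,zz)-t)
for n in ("scene","side"):
    d=np.load(f"pics/{n}7.npz");X=cloud(n,d['d']);k=(abs(X[...,0]-.4625)<.075)&(abs(X[...,1]+.09)<.022)&(X[...,2]>.09)&(X[...,2]<.14)
    Q=X[k];print(n,k.sum(),np.percentile(Q,[1,99],axis=0).round(4).tolist())
E
```

```text
152.5 [ 0.04953734 -0.00142215 -0.0025    ]
156 [ 0.05032973 -0.0014022   0.0145    ]
160 [ 0.05132561 -0.00138715  0.0315    ]
scene 746 [[0.4117, -0.1114, 0.1002], [0.5037, -0.0698, 0.139]]
side 673 [[0.4104, -0.1089, 0.1015], [0.5096, -0.0687, 0.1384]]
```

View pics/w7c.png

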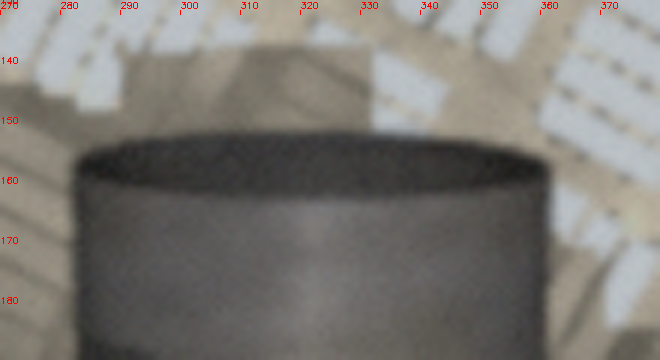

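View pics/side7.png

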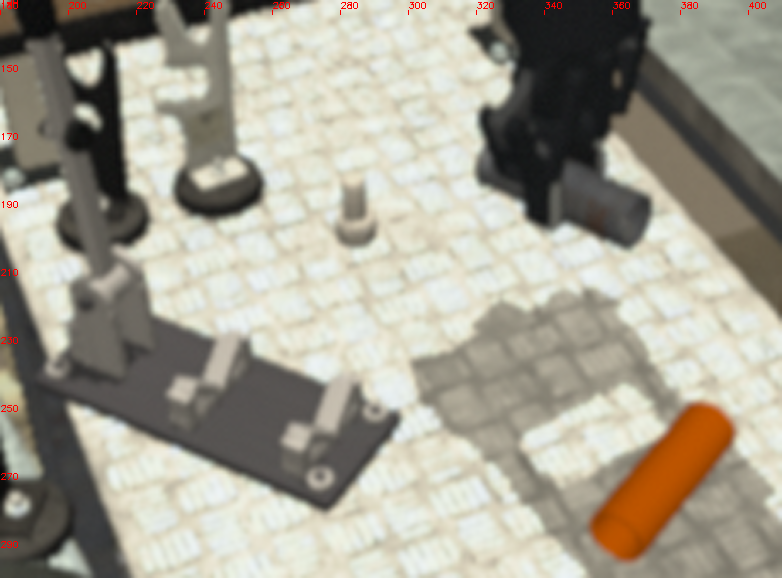

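```bash
python3 -m pendant '[[0.46,0.8,0.2,0.4],[0.92,1.57,0.2,0.78],[1.38,2.35,0.2,0.78],[1.84,3.14,0,0.78],[1.84,3.14,0,0.78]]'; python3 -m pendant '[[0,0,0,0],[0,0,0,0]]'; python3 - <<'E'
from h import *
o=manip.get_obs(); print(o['tcp_pos'],o['ee_rot'],o['grip_width'])
p,d=manip.grab_frame("wrist"); cv2.imwrite("pics/wrist8.png",p); np.savez("pics/wrist8.npz",p=p,d=d,t=o['tcp_pos'],r=o['ee_rot'])
p,d=manip.grab_frame("side"); crop(p,150,100,230,170,3.4,"pics/side8.png",20)
E
```

```text
time: 10.5
tcp_pos: [0.5552, 0.0688, 0.0999]
ee_rot: [3.139, 0.001, -1.457]
force: [-1.0, -0.1, -2.3]
grip_width: 0.38
time: 10.75
tcp_pos: [0.5547, 0.0653, 0.1018]
ee_rot: [3.141, -0.0, -1.462]
force: [0.5, -0.1, -2.1]
grip_width: 0.375
[0.5547431  0.06532994 0.10180604] [ 3.14057240e+00 -1.41579027e-04 -1.46151205e+00] 0.3746046615465407
```

View pics/wrist8.png

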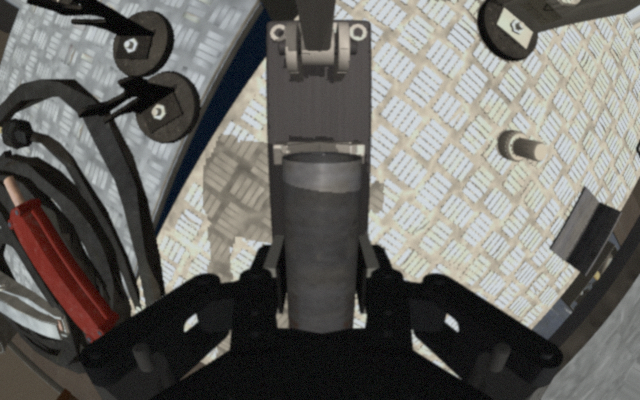

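View pics/side8.png

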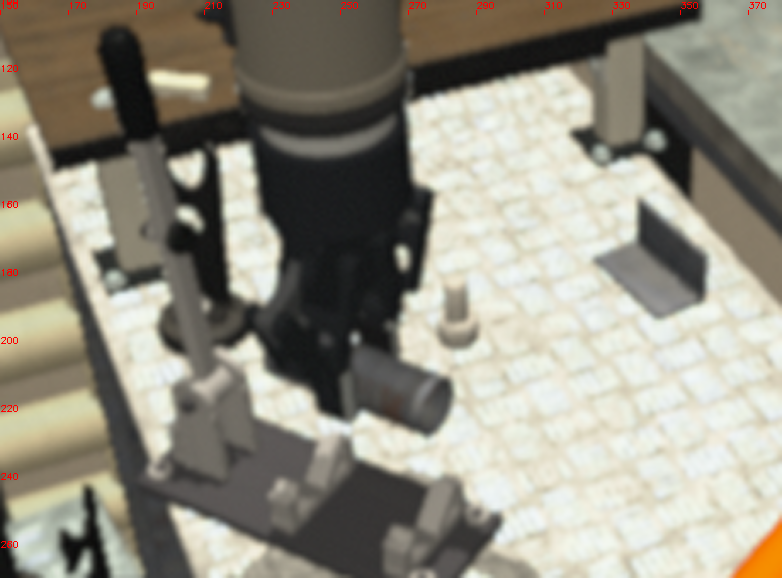

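```bash
python3 - <<'E'
from h import *
z=np.load("pics/wrist8.npz"); crop(z['p'],255,10,130,155,3.8,"pics/w8c.png")
E
```

```text
(no output)
```

View pics/w8c.png

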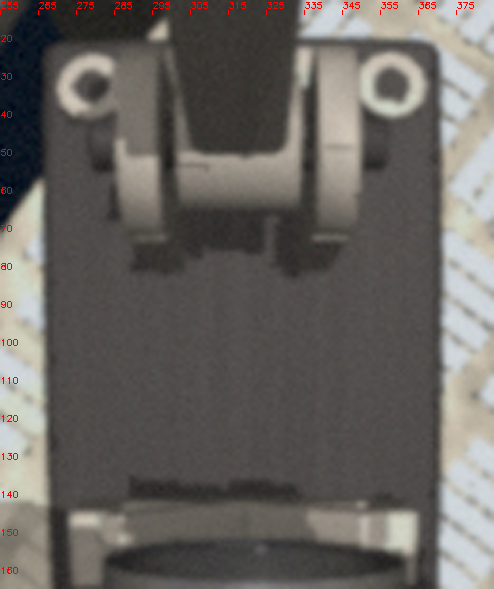

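```bash
python3 - <<'E'
from h import *
from scipy.optimize import least_squares
z=np.load("pics/wrist8.npz");t,r=z['t'],z['r']
A=[((266.8,21.3),(140,40,10)),((370.3,20.8),(140,-40,10)),((272.9,144.7),(45,32,40)),((364.7,144.7),(45,-32,40))]
uv=np.array([a[0] for a in A]);q=np.array([a[1] for a in A])/1000
def W(p): c,s=np.cos(p[2]),np.sin(p[2]);return np.c_[p[0]+c*q[:,0]-s*q[:,1],p[1]+s*q[:,0]+c*q[:,1],q[:,2]]
s=least_squares(lambda p:(wproj(W(p),t,r)-uv).ravel(),[.552,.066,.1]);print(s.x,np.degrees(s.x[2]),s.fun.reshape(-1,2).round(1).tolist(),90+np.degrees(r[2]))
v=t[:2]-s.x[:2];c,sn=np.cos(s.x[2]),np.sin(s.x[2]);print("tcp in jig",c*v[0]+sn*v[1],-sn*v[0]+c*v[1])
E
```

```text
[0.55623344 0.06720429 0.11365394] 6.5118910394378835 [[-1.0, -0.9], [1.2, -1.0], [-2.2, 1.0], [2.0, 0.7]] 6.261527589682132
tcp in jig -0.0016932948535058757 -0.0016932380331325357
```

```bash
python3 -m pendant '[[0.01,0.03,-0.5,0.02],[0.01,0.03,-1.0,0.02],[0.01,0.03,-1.25,0.02],[0.01,0.03,-1.44,0.02],[0.01,0.03,-1.44,0.02]]'; python3 -m pendant '[[0,0,0,0],[0,0,0,0]]'
```

```text
time: 11.48
tcp_pos: [0.5557, 0.0676, 0.0299]
ee_rot: [3.141, -0.0, -1.457]
force: [0.5, -0.2, -2.3]
grip_width: 0.373
time: 11.72
tcp_pos: [0.5562, 0.0677, 0.0308]
ee_rot: [-3.14, -0.0, -1.457]
force: [0.4, 0.3, -2.2]
grip_width: 0.377
```

```bash
python3 -m pendant '[[-0.01,0,-0.03,0],[-0.01,-0.01,-0.06,0],[-0.01,-0.01,-0.06,0]]'; python3 - <<'E'
from h import *
p,d=manip.grab_frame("wrist"); cv2.imwrite("pics/wrist9.png",p)
p,d=manip.grab_frame("side"); crop(p,180,180,150,110,5,"pics/side9.png",10)
E
```

```text
time: 12.1
tcp_pos: [0.5556, 0.0671, 0.0276]
ee_rot: [-3.141, -0.0, -1.457]
force: [-0.4, -1.1, 2.8]
grip_width: 0.375
```

View pics/side9.png

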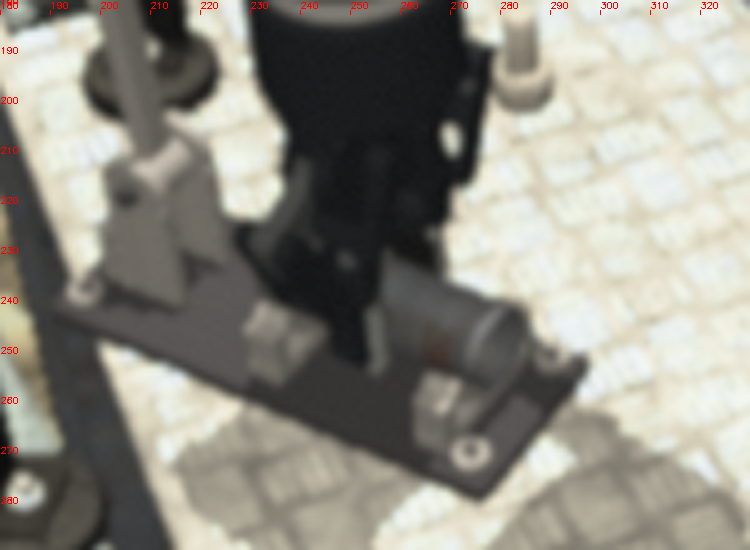

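The tube rests in both vees: the vertical force flipped from -2.2 to +2.8 N at TCP z = 27.6 mm, against 27.5 mm predicted. Releasing.

```bash
python3 -m pendant '[[0,0,0,0],[0,0,0,0],[0,0,0,0],[0,0,0,0]]' 80; python3 -m pendant '[[0,0,0.4,0],[0,0,1,0],[0,0,2,0],[0,0,3,0],[0,0,3,0]]'; python3 -m pendant '[[-1,0,1,0],[-1.8,0,2,0],[-1.8,0,2,0]]';  python3 - <<'E'
from h import *
o=manip.get_obs(); print(o['tcp_pos'],o['ee_rot'],o['grip_width'])
p,d=manip.grab_frame("wrist"); cv2.imwrite("pics/wrist10.png",p); np.savez("pics/wrist10.npz",p=p,d=d,t=o['tcp_pos'],r=o['ee_rot'])
J=np.array([.5555,.067]);a=np.radians(6.45);c,s=np.cos(a),np.sin(a)
from scipy.optimize import least_squares
for n in ("scene","side"):
    p,d=manip.grab_frame(n); np.savez(f"pics/{n}10.npz",p=p,d=d); X=cloud(n,d); X=X[(d>0)]
    if n=="side": crop(p,150,100,230,170,3.4,"pics/side10.png",20)
    v=X[:,:2]-J; jx=(v@[c,s])*1000; jy=(v@[-s,c])*1000; z=X[:,2]*1000
    k=(abs(jx-105)<90)&(abs(jy)<14)&(z>100)&(z<320)
    print(n,[(h+10,np.median(jx[k&(z>=h)&(z<h+20)]).round()) for h in range(100,300,20) if (k&(z>=h)&(z<h+20)).any()])
    m=(abs(jx)<60)&(abs(jy)<25)&(z>44)&(z<70)
    if m.any(): print("tube",m.sum(),np.percentile(jx[m],[1,99]),jy[m].mean(),np.percentile(z[m],[1,99]))
    f=lambda q:np.hypot(jy[m]-q[0]-q[2]*jx[m],z[m]-q[1])-17
    print(least_squares(f,[0,42,0],loss='soft_l1').x)
E
```

```text
time: 12.7
tcp_pos: [0.5552, 0.0673, 0.027]
ee_rot: [3.141, -0.0, -1.457]
force: [0.4, 0.2, -0.3]
grip_width: 0.8
time: 13.32
tcp_pos: [0.5575, 0.0673, 0.1814]
ee_rot: [-3.133, -0.001, -1.457]
force: [-0.1, -0.4, -1.0]
grip_width: 0.8
time: 13.7
tcp_pos: [0.4646, 0.0674, 0.2795]
ee_rot: [-3.137, -0.001, -1.457]
force: [0.4, 0.8, -0.6]
grip_width: 0.795
[0.46457202 0.06739112 0.27950403] [-3.13732042e+00 -6.21591423e-04 -1.45660617e+00] 0.7946385181567761
scene [(110, np.float64(106.0)), (130, np.float64(107.0)), (150, np.float64(108.0)), (170, np.float64(104.0)), (190, np.float64(111.0)), (210, np.float64(113.0)), (230, np.float64(113.0)), (250, np.float64(112.0)), (270, np.float64(113.0)), (290, np.float64(116.0))]
tube 403 [-49.82110974  49.26546622] -6.685058803050181 [44.77669649 59.64912795]
[-6.32377215e-03  4.12798616e+01  4.32440692e-03]
side [(110, np.float64(104.0)), (130, np.float64(105.0)), (150, np.float64(107.0)), (170, np.float64(104.0)), (190, np.float64(109.0)), (210, np.float64(111.0)), (230, np.float64(112.0)), (250, np.float64(110.0)), (270, np.float64(112.0)), (290, np.float64(116.0))]
tube 739 [-51.34722713  47.39975194] 6.778157659816106 [44.32292937 60.87189679]
[-9.10554420e-02  4.20115848e+01 -4.82269445e-04]
```

View pics/wrist10.png

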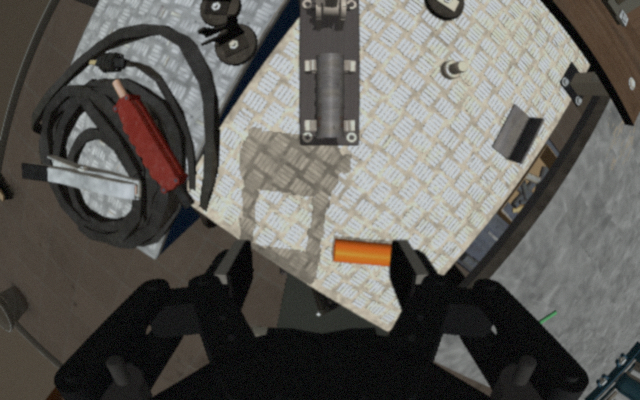

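View pics/side10.png

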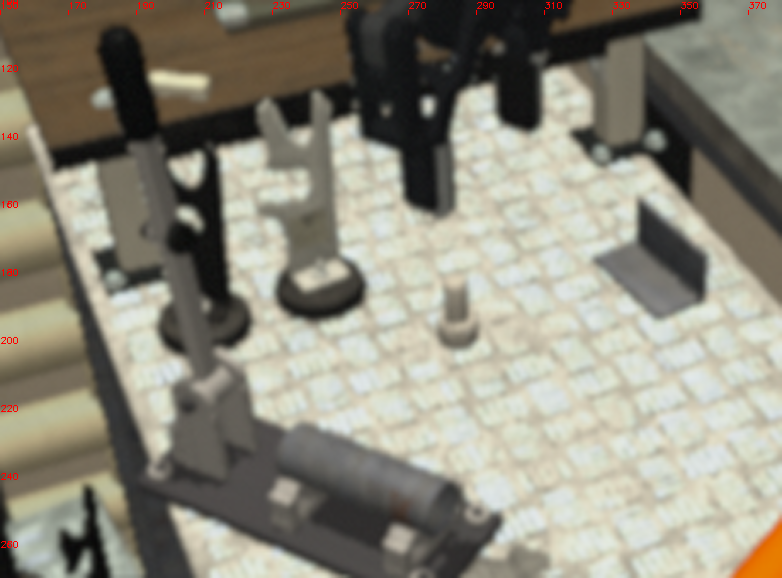

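The tube is seated and released: x ≈ -1 mm, y ≈ 0, z ≈ 42 mm, axis error about 0. The lever is still at about 1.64 rad, and the pin and angle are in place. Now I'll come over the lever grip from above.

```bash
python3 -m pendant '[[0.2,0,0.9,0],[1,0.06,1.45,0],[2,0.12,1.45,0],[3.1,0.19,1.45,0],[4.15,0.26,1.45,0]]' 90 60; python3 -m pendant '[[0,0,0,0],[0,0,0,0],[0,0,0,0]]'; python3 - <<'E'
from h import *
o=manip.get_obs(); print(o['tcp_pos'],o['ee_rot'],o['grip_width'])
p,d=manip.grab_frame("wrist"); cv2.imwrite("pics/wrist11.png",p)
p,d=manip.grab_frame("side"); crop(p,150,40,180,170,3.4,"pics/side11.png",20)
E
```

```text
time: 14.48
tcp_pos: [0.6751, 0.0801, 0.3462]
ee_rot: [3.138, 0.0, -1.457]
force: [1.9, 0.1, 1.3]
grip_width: 0.896
time: 14.85
tcp_pos: [0.672, 0.0803, 0.3503]
ee_rot: [-3.141, -0.0, -1.457]
force: [-1.0, -0.1, 0.1]
grip_width: 0.897
[0.67197648 0.08025573 0.35028777] [-3.14106526e+00 -1.62981783e-04 -1.45680189e+00] 0.8973097319292915
```

View pics/wrist11.png

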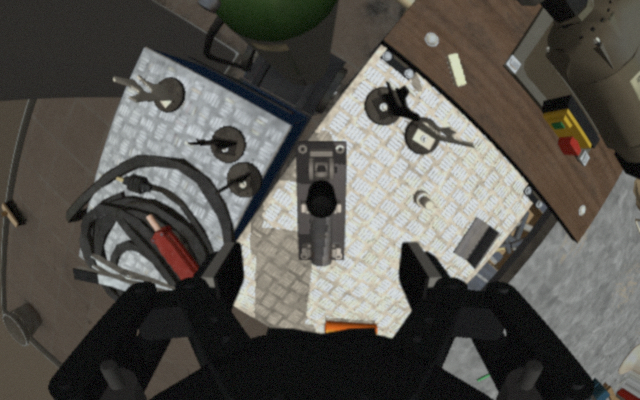

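View pics/side11.png

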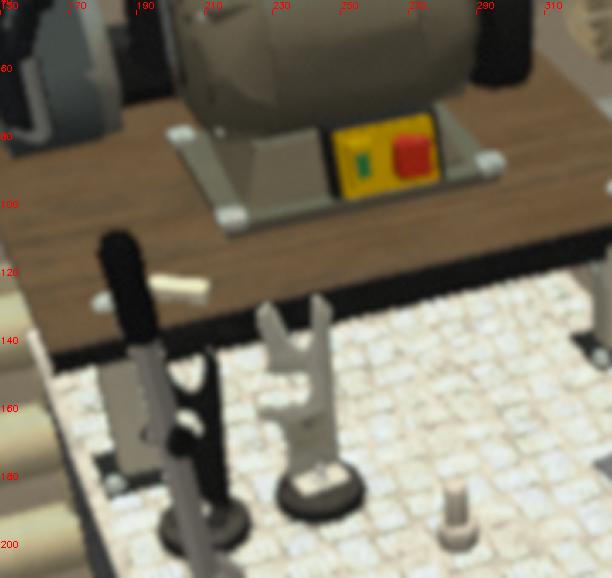

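```bash
python3 - <<'E'
from h import *
o=manip.get_obs();J=np.array([.5555,.067]);a=np.radians(6.45);c,s=np.cos(a),np.sin(a)
p=cv2.imread("pics/wrist11.png");crop(p,280,150,90,120,5,"pics/w11c.png")
for th in (1.55,1.6,1.65,1.7,1.75):
    L=.225;x=.105-L*np.cos(th);z=.066+L*np.sin(th);print(th,wproj([J[0]+c*x,J[1]+s*x,z],o['tcp_pos'],o['ee_rot']))
E
```

```text
1.55 [[321.4782066  235.75406872]]
1.6 [[321.53081654 220.87215954]]
1.65 [[321.58279614 205.23913297]]
1.7 [[321.63322624 189.06372014]]
1.75 [[321.68119726 172.58845985]]
```

View pics/w11c.png

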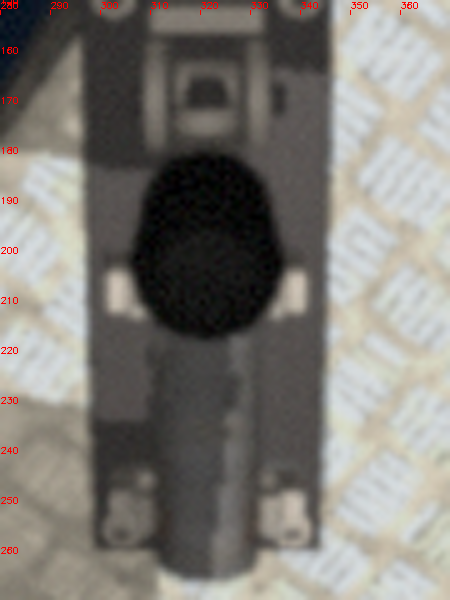

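```bash
python3 -m pendant '[[0.1,0.01,-0.7,0],[0.1,0.01,-1.4,0],[0.1,0.01,-2.0,0],[0.1,0.01,-2.22,0],[0.1,0.01,-2.22,0]]'; python3 -m pendant '[[0,0,0,0],[0,0,0,0],[0,0,0,0],[0,0,0,0],[0,0,0,0]]' 0 60; python3 - <<'E'
from h import *
o=manip.get_obs(); print(o['tcp_pos'],o['ee_rot'],o['grip_width'],o['force'])
p,d=manip.grab_frame("side"); crop(p,150,40,180,170,3.4,"pics/side12.png",20)
J=np.array([.5555,.067]);a=np.radians(6.45);c,s=np.cos(a),np.sin(a)
g=o['tcp_pos']; v=np.array([g[0]-J[0],g[1]-J[1]]); gx=(c*v[0]+s*v[1])*1000; gy=(-s*v[0]+c*v[1])*1000; gz=g[2]*1000+19
L=np.hypot(105-gx,gz-66);th=np.arctan2(gz-66,105-gx);print(gx,gy,gz,L,th)
for q in np.r_[th,np.arange(1.55,.15,-.1),.1,.04,.02]:
    dx=105-L*np.cos(q)-gx; dz=66+L*np.sin(q)-gz
    print(round(q,2),(np.array([c*dx,s*dx,dz])/50).round(2))
E
```

```text
time: 15.58
tcp_pos: [0.6775, 0.0807, 0.2393]
ee_rot: [-3.141, -0.0, -1.457]
force: [-1.0, 0.4, 0.3]
grip_width: 0.9
time: 16.2
tcp_pos: [0.678, 0.0809, 0.2395]
ee_rot: [-3.14, 0.0, -1.457]
force: [-0.2, 2.0, 5.5]
grip_width: 0.242
[0.67801822 0.08088382 0.23949962] [-3.14005423e+00  1.97661308e-05 -1.45683383e+00] 0.24158318656968586 [-0.16418764  1.98500249  5.50768806]
123.30236191921485 0.03271793681544795 258.49962180236594 193.36773475912636 1.6655887715828293
1.67 [-0. -0.  0.]
1.55 [-0.44 -0.05  0.02]
1.45 [-0.83 -0.09 -0.01]
1.35 [-1.21 -0.14 -0.08]
1.25 [-1.58 -0.18 -0.18]
1.15 [-1.93 -0.22 -0.32]
1.05 [-2.28 -0.26 -0.5 ]
0.95 [-2.6  -0.29 -0.7 ]
0.85 [-2.9  -0.33 -0.94]
0.75 [-3.18 -0.36 -1.21]
0.65 [-3.42 -0.39 -1.51]
0.55 [-3.64 -0.41 -1.83]
0.45 [-3.82 -0.43 -2.17]
0.35 [-3.97 -0.45 -2.52]
0.25 [-4.09 -0.46 -2.89]
0.1 [-4.19 -0.47 -3.46]
0.04 [-4.2  -0.48 -3.7 ]
0.02 [-4.21 -0.48 -3.77]
```

View pics/side12.png

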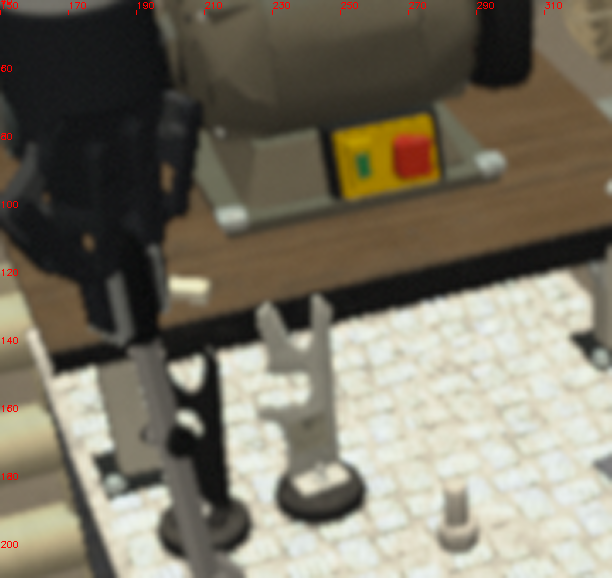

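The grip is held again (0.242, about 21 mm). Swinging down in stages.

```bash
python3 -m pendant '[[-0.44,-0.05,0.02,0],[-0.83,-0.09,-0.01,0],[-1.21,-0.14,-0.08,0],[-1.58,-0.18,-0.18,0],[-1.58,-0.18,-0.18,0]]'
```

```text
time: 16.88
tcp_pos: [0.5981, 0.0717, 0.23]
ee_rot: [3.141, -0.0, -1.456]
force: [-1.7, 1.7, 4.2]
grip_width: 0.248
```

```bash
python3 -m pendant '[[-0.35,-0.04,-0.14,0],[-0.7,-0.08,-0.32,0],[-1.02,-0.11,-0.52,0],[-1.32,-0.15,-0.76,0],[-1.32,-0.15,-0.76,0]]'
```

```text
time: 17.5
tcp_pos: [0.5328, 0.0642, 0.1912]
ee_rot: [3.141, 0.0, -1.457]
force: [-0.8, 1.3, 1.2]
grip_width: 0.242
```

```bash
python3 -m pendant '[[-0.28,-0.03,-0.27,0],[-0.52,-0.06,-0.57,0],[-0.74,-0.08,-0.89,0],[-0.92,-0.1,-1.23,0],[-0.92,-0.1,-1.23,0]]'
```

```text
time: 18.12
tcp_pos: [0.4878, 0.0591, 0.1296]
ee_rot: [-3.142, -0.0, -1.457]
force: [3.0, 0.3, -1.4]
grip_width: 0.245
```

```bash
python3 -m pendant '[[-0.15,-0.02,-0.35,0],[-0.27,-0.03,-0.72,0],[-0.33,-0.04,-1.0,0],[-0.36,-0.04,-1.2,0],[-0.36,-0.04,-1.2,0]]'; python3 -m pendant '[[-0.01,0,-0.09,0],[-0.01,0,-0.18,0],[-0.02,0,-0.27,0],[-0.02,0,-0.27,0]]'
```

```text
time: 18.75
tcp_pos: [0.4699, 0.057, 0.0701]
ee_rot: [-3.141, -0.0, -1.457]
force: [3.3, 0.0, 0.9]
grip_width: 0.239
time: 19.25
tcp_pos: [0.4684, 0.0569, 0.0564]
ee_rot: [-3.14, -0.001, -1.457]
force: [5.1, -3.7, -0.8]
grip_width: 0.244
```

```bash
python3 -m pendant '[[0,0,-0.05,0],[0,0,-0.05,0]]'; python3 -m pendant '[[0,0,-0.06,0],[0,0,-0.06,0]]'
```

```text
time: 19.5
tcp_pos: [0.4682, 0.0569, 0.0539]
ee_rot: [-3.141, -0.001, -1.457]
force: [4.2, -3.9, -0.5]
grip_width: 0.241
time: 19.75
tcp_pos: [0.468, 0.0569, 0.0509]
ee_rot: [-3.141, -0.001, -1.457]
force: [3.9, -3.5, 0.3]
grip_width: 0.241
```

```bash
python3 -m pendant '[[0,0,-0.06,0],[0,0,-0.06,0]]'; python3 -m pendant '[[0,0,-0.06,0],[0,0,-0.06,0]]'; python3 - <<'E'
from h import *
p,d=manip.grab_frame("side"); crop(p,180,180,150,110,5,"pics/side13.png",10)
p,d=manip.grab_frame("scene"); crop(p,240,140,130,100,5.5,"pics/scene13.png",10)
E
```

```text
time: 20.0
tcp_pos: [0.4679, 0.0569, 0.0487]
ee_rot: [-3.141, -0.001, -1.457]
force: [0.5, -4.7, 9.5]
grip_width: 0.233
time: 20.25
tcp_pos: [0.4682, 0.0569, 0.0473]
ee_rot: [-3.14, -0.001, -1.457]
force: [-4.2, -3.0, 27.8]
grip_width: 0.236
```

View pics/side13.png

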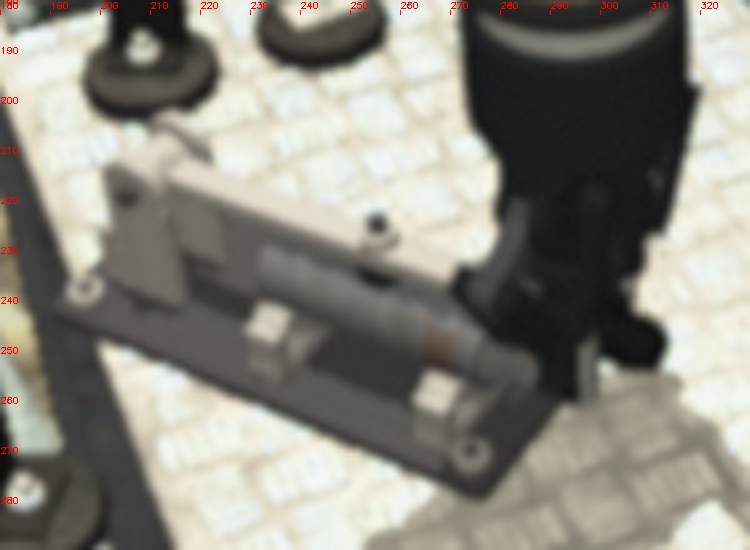

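View pics/scene13.png

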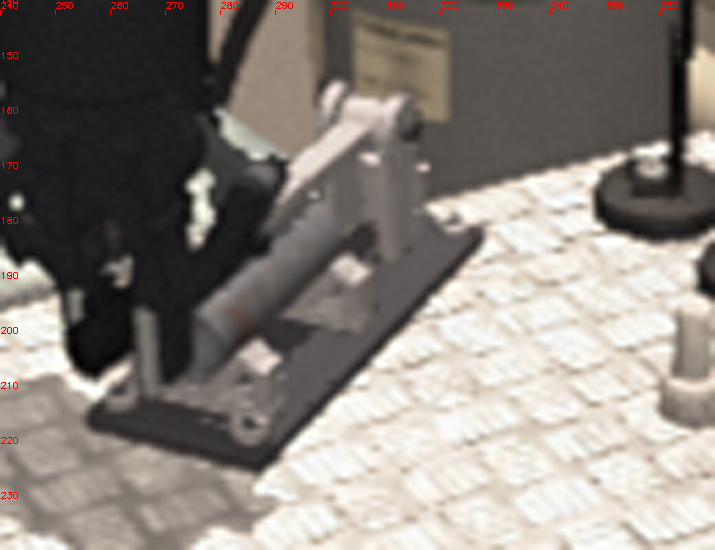

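The foot is pressing: the upward force rose from 0 to 28 N while the TCP dropped only 1.4 mm. Now I'll release, lift clear and check.

```bash
python3 -m pendant '[[0,0,0,0],[0,0,0,0],[0,0,0,0],[0,0,0,0],[0,0,0,0]]' 90; python3 -m pendant '[[0,0,0.5,0],[0,0,1.2,0],[0,0,2.2,0],[0,0,3.2,0],[0,0,3.2,0]]';python3 -m pendant '[[0,-1,0.5,0],[0,-2,0.5,0],[0,-3,0.5,0],[0,-3,0.5,0],[0,-3,0.5,0]]'; python3 - <<'E'
from h import *
from scipy.optimize import least_squares
J=np.array([.5555,.067]);a=np.radians(6.45);c,s=np.cos(a),np.sin(a)
for n in ("scene","side"):
    p,d=manip.grab_frame(n); X=cloud(n,d); X=X[d>0]; cv2.imwrite(f"pics/{n}14.png",p)
    crop(p,*((180,180,150,110) if n=="side" else (240,140,150,110)),5,f"pics/{n}14c.png",10)
    v=X[:,:2]-J; jx=(v@[c,s])*1000; jy=(v@[-s,c])*1000; z=X[:,2]*1000
    k=(abs(jy)<14)&(z>62)&(z<140)
    h=[(q+7,np.percentile(z[k&(jx>=q)&(jx<q+15)],90).round(1)) for q in range(-120,90,15) if (k&(jx>=q)&(jx<q+15)).sum()>3]; print(n,h)
    m=(abs(jx)<60)&(abs(jy)<22)&(z>44)&(z<57)&(abs(jy)>7)
    f=lambda q:np.hypot(jy[m]-q[0]-q[2]*jx[m],z[m]-q[1])-17
    print("tube",m.sum(),np.percentile(jx[m],[1,99]),least_squares(f,[0,42,0],loss='soft_l1').x)
    for nm,w in (("pin",(.6125,-.097)),("angle",(.545,-.225))):
        m=(np.hypot(X[:,0]-w[0],X[:,1]-w[1])<.06)&(X[:,2]>.008)&(X[:,2]<.08); print(nm,m.sum(),X[m].mean(0).round(4))
    z0=np.load(f"pics/{n}0.npz"); X=cloud(n,z0['d'])[z0['d']>0]
    for nm,w in (("pin0",(.6125,-.097)),("angle0",(.545,-.225))):
        m=(np.hypot(X[:,0]-w[0],X[:,1]-w[1])<.06)&(X[:,2]>.008)&(X[:,2]<.08); print(nm,m.sum(),X[m].mean(0).round(4))
E
```

```text
time: 20.98
tcp_pos: [0.4675, 0.0573, 0.0449]
ee_rot: [3.141, 0.0, -1.457]
force: [-0.8, -0.6, -0.4]
grip_width: 0.905
time: 21.6
tcp_pos: [0.4698, 0.0572, 0.2088]
ee_rot: [-3.134, -0.001, -1.457]
force: [0.0, 0.9, -0.2]
grip_width: 0.904
time: 22.22
tcp_pos: [0.4672, -0.0922, 0.2291]
ee_rot: [3.14, 0.001, -1.458]
force: [0.6, 0.2, -0.1]
grip_width: 0.898
scene [(-113, np.float64(84.4)), (-98, np.float64(85.0)), (-83, np.float64(84.2)), (-68, np.float64(83.8)), (-53, np.float64(78.7)), (-38, np.float64(77.0)), (-23, np.float64(76.5)), (-8, np.float64(82.2)), (7, np.float64(84.7)), (22, np.float64(74.7)), (37, np.float64(74.3)), (52, np.float64(74.1)), (67, np.float64(73.1)), (82, np.float64(72.9))]
tube 209 [-49.3832009  50.5825035] [2.71158890e-01 4.14670449e+01 7.11063675e-03]
pin 182 [ 0.6169 -0.0992  0.0273]
angle 463 [ 0.5448 -0.2357  0.0257]
pin0 184 [ 0.6169 -0.099   0.0272]
angle0 464 [ 0.5448 -0.2357  0.0256]
side [(-113, np.float64(85.6)), (-98, np.float64(85.5)), (-83, np.float64(85.4)), (-68, np.float64(84.2)), (-53, np.float64(79.0)), (-38, np.float64(78.6)), (-23, np.float64(77.7)), (-8, np.float64(82.8)), (7, np.float64(84.4)), (22, np.float64(75.7)), (37, np.float64(74.9)), (52, np.float64(74.7)), (67, np.float64(73.7)), (82, np.float64(73.4))]
tube 364 [-51.31456216  47.1040654 ] [-1.52809667e-01  4.18794396e+01  9.30806646e-04]
pin 178 [ 0.6162 -0.0917  0.028 ]
angle 279 [ 0.5439 -0.2331  0.0261]
pin0 174 [ 0.6161 -0.0917  0.0284]
angle0 286 [ 0.5437 -0.2327  0.0261]
```

View pics/side14c.png

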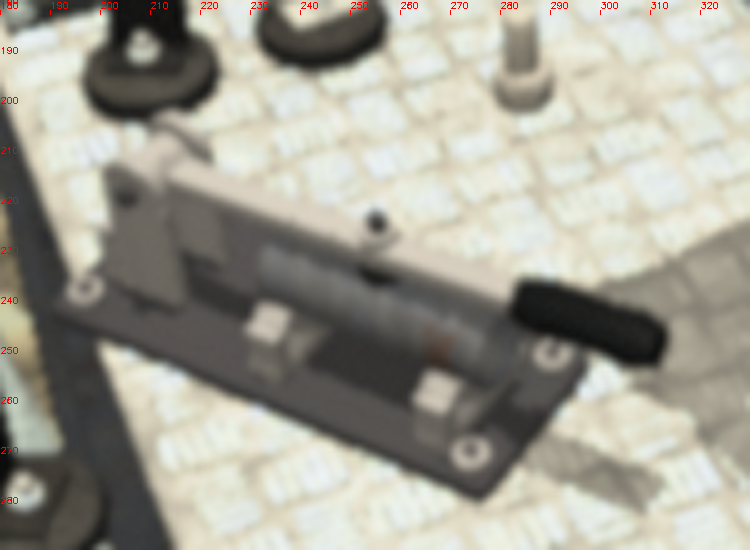

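View pics/scene14c.png

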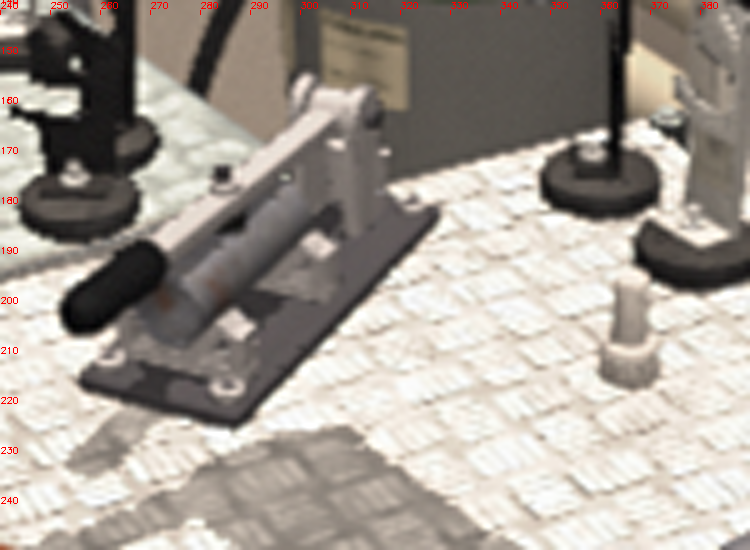

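The lever slope measures about 0.042 rad from the bar and also from the grip height, which matches foot contact at about 0.04. The tube is seated at y ≈ 0, z ≈ 42 mm, the pin and angle haven't moved, and the arm is clear. Handing in.

```bash
python3 - <<'E'
from station import manip
print(manip.get_obs()['qd'].round(3)); print(manip.hand_in()); print(manip.get_obs()['time'])
E
```

```text
[ 0.01  -0.007 -0.005 -0.002  0.003 -0.003]
the job is handed in; nothing more can be done
None
the job is handed in; nothing more can be done
```

The tube is clamped in the jig, and I handed the job in at about 22 s of the 72 s allowed; the hand-in gives no verdict.

**What I did:** I swung the lever up and back, picked up the dark tube, seated it in both vee rests and let go. I then gripped the lever again, swung it down until the foot pressed (about 28 N at the gripper), released it and moved the arm clear.

**Last checks, from the scene and side depth images:**

| Item | Measured | Limit |
|---|---|---|
| Tube position along the jig | within about 2 mm of centre | 15 mm |
| Tube position across | within about 0.3 mm | 4 mm |
| Tube centre height | 41.5–41.9 mm | 42 ± 4 mm |
| Tube axis error | below 0.01 rad | 0.1 rad |
| Lever angle | about 0.042 rad | below 0.065 rad |
| Pin and angle movement | less than 1 mm | 30 mm |

- **Grip slipped once:** the lever's grip came out of the fingers near the top of the upward swing. It stopped by itself at about 1.65 rad, past the 1.5 needed, and was still there after the tube was placed.
- **Small disagreement in the jig's position:** the scene and side cameras together and the wrist camera differed by about 3 mm and 0.6°. I used a value between them, and the force felt as the tube touched down in the vees agreed with it.

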